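Seal a row of snap-cap culture tubes

TASK

The overnight cultures are done: run a fingertip along the rack's full row of eight tubes and press each push-on cap gently down from its loose, venting position until it is fully home. The three tubes in the rack's other occupied row go back to the incubator, so their caps stay loose. Lift nothing, and leave the rack and everything else on the bench where it stands.

Things in the scene. Friction and masses are not known exactly. Their poses are not given: they have to be found in the camera images.
- rack: Loose blue tube rack, 188 (its y) x 78 (x) x 65 mm high, 0.5 to 0.8 kg; origin: centre of its underside. Three rows of eight holes along y, 22 mm pitch: x = -22 mm is full, eight capped tubes at y = -77 to 77 mm (caps 1 to 8); x = 0 is empty; x = +22 mm holds three like tubes at y = -55, -11, 55 mm. The tubes, 17 x 100 mm, clear, sit fast in the rack.
- cap1_top (a point): Centre of the top of cap 1, at the rack's y = -77 mm end of the full row; moves with the cap. All caps are alike: white, push-on, 20 mm across, 14 mm high, top 114 mm above the bench when loose and 108 mm when home; each slides straight down its tube against about 3 N of friction and stays where it is left.
- cap8_top (a point): Centre of the top of cap 8, at the y = +77 mm end; caps 1 to 8 stand in a straight line 22 mm apart.
- cap1 (a joint): How far cap 1 of the full row is pressed down, in m: 0 = loose (venting), 0.006 = fully home (sealed), at a hard stop; starts at 0 to 0.0015.
- cap2 (a joint): How far cap 2 of the full row is pressed down, in m: 0 = loose (venting), 0.006 = fully home (sealed), at a hard stop; starts at 0 to 0.0015.
- cap3 (a joint): How far cap 3 of the full row is pressed down, in m: 0 = loose (venting), 0.006 = fully home (sealed), at a hard stop; starts at 0 to 0.0015.
- cap4 (a joint): How far cap 4 of the full row is pressed down, in m: 0 = loose (venting), 0.006 = fully home (sealed), at a hard stop; starts at 0 to 0.0015.
- cap5 (a joint): How far cap 5 of the full row is pressed down, in m: 0 = loose (venting), 0.006 = fully home (sealed), at a hard stop; starts at 0 to 0.0015.
- cap6 (a joint): How far cap 6 of the full row is pressed down, in m: 0 = loose (venting), 0.006 = fully home (sealed), at a hard stop; starts at 0 to 0.0015.
- cap7 (a joint): How far cap 7 of the full row is pressed down, in m: 0 = loose (venting), 0.006 = fully home (sealed), at a hard stop; starts at 0 to 0.0015.
- cap8 (a joint): How far cap 8 of the full row is pressed down, in m: 0 = loose (venting), 0.006 = fully home (sealed), at a hard stop; starts at 0 to 0.0015.
- vent1 (a joint): The same value for the cap at y = -55 mm of the three-tube row, which is to stay loose.
- vent2 (a joint): The same value for the cap at y = -11 mm of the three-tube row, which is to stay loose.
- vent3 (a joint): The same value for the cap at y = 55 mm of the three-tube row, which is to stay loose.
- medium_big: White square bottle of dehydrated medium, 66 x 66 mm, 150 mm high with its screw cap; origin at the centre of its underside. Leave alone.
- medium_small: Smaller white square bottle of medium, 56 x 56 mm, 122 mm high; origin at the centre of its underside. Leave alone.
- dish_stack: Stack of eight clear Petri dishes, 91 mm across, 118 mm high, one piece; origin at the centre of its underside. Leave alone.
- beaker: Glass beaker, 71 mm across, 90 mm high, with two steel cell spreaders standing in it up to 150 mm; origin at the centre of its underside. Leave alone.
- marker: Marker pen, 133 mm long, 18 mm thick, lying beside the rack; origin under its middle. Leave alone.
- spare_cap: A spare tube cap, 20 mm across, 14 mm high, standing on the bench beside the rack; origin at the centre of its underside. Leave alone.
- dish_pair: Two stacked clear Petri dishes, 91 mm across, 30 mm high, beside the rack; origin at the centre of the underside. Leave alone.

How it is judged:
By the outcome, as a careful person would: the job done as asked, in the order asked, and still so for the second after the job is handed in, with the robot touching nothing.
It also fails if it takes over 51 s, if anything falls off the work surface, if the arm or the gripper's body presses on something with over 40 N, if the wrist force passes 120 N, or if a joint passes its speed limit or range.

ROBOT

A 6-joint arm with a two-finger parallel gripper is mounted at the origin on the work surface. World frame = base frame: x ahead of the robot, y to its left, z up, the work surface at z = 0. Lengths are in m, angles in rad, forces in N, time in s.
With the tool pointing down it reaches from about 0.325 to 0.775 m from the base axis. Payload 5.5 kg.
Tool frame: the origin (TCP) lies between the finger pads; the fingertips stand tcp_to_tips ahead of it and the grasp point (between the pads) lies 5 mm behind it (tcp_to_tips is the distance from the TCP to the fingertips, in m); z points along the fingers, y is the line along which they close (so a half turn about z gives the same grasp; the last joint's range is limited). The gripper opens to 88 mm and grips with 3 to 60 N. Pads are 20 mm wide; open, the fingers measure 115 mm over their backs; the gripper's body (75 mm by 178 mm) begins 61 mm behind the grasp point.
Start: joints at [1.099, 0.091, 1.231, -0, 1.82, -0.057], TCP at [0.242, 0.549, 0.237] pointing down, gripper open.
Joint ranges: [-2.87, 2.87], [-0.86, 2.18], [0.17, 2.46], [-1.51, 4.65], [0.06, 2.69], [-2.65, 2.65]. Speed limits (rad/s): [2.57, 2.57, 3.01, 3.14, 3.14, 3.14].

INTERFACE

Orientations are given as a unit quaternion [w, x, y, z].
In Python, from bench import state, snapshot, job_done, search_frame, mark_of, tcp_to_tips gives the robot as it stands. The module is installed in compiled form; this text tells all that it offers.
- The arm moves only by the tool arm_command, never from a script. Its argument "commands" is a list of rows, each a list of 7 numbers: the turn, a rotation vector about the tool's x, y, z in degrees, then the shift along the tool's x, y, z in mm, then the closure, from -1 (fully open) to 1 (shut). In form: [[wx, wy, wz, tx, ty, tz, hand], ...]. A call has 1 to 5 rows; each row is the pose to reach, as a shift and turn from the pose commanded when the call began, along the tool's axes at that moment; what a row does not reach only later rows make up. A row lasts 1/8 s, in which the tool goes at most 62.5 mm and 10.7 degrees, less where a joint would pass 70% of its speed; a pose out of reach is approached as far as the arm can. A call with a gripper value outside its range is refused whole. The fingers move at their own pace and stop on an object; "force" is the grip in N (left out, the last holds). Time passes only in rows, so rows that repeat a pose let the fingers close. It gives the time, the measured TCP pose, the force, the opening and the grip force at its end, in the units of the state.
- state(): the state, without advancing time (a new reading comes with each control period).
- snapshot(name): name is "scene" or "top" or "wrist"; returns a dict with "frame" (420x560x3 uint8, red, green, blue), "vfov" (degrees; the focal length in pixels is half the picture's height over the tangent of half this angle, whatever the lens; pixels are square), "cx", "cy" (the principal point, pixels), "xyz" and "orientation" of the camera in the world; the wrist camera has in their place "tool_from_camera" (4x4, takes a point from camera to tool coordinates, whose origin is the TCP and whose axes are the flange's). Camera axes: x right, y down, z forward; pixel columns grow to the right and rows downward; lengths in m; the calibration is good to about 2 mm. A picture is of the moment at which its call begins: read the wrist's pose just before it. There is no depth.
- job_done(): hands the job in; it is judged then, once.
Trained networks look in the newest picture that a camera, given by its name, has taken for a name from the list of things; names that differ only in an ending like _2 or _b are one class to them, and where a whole thing is asked for, a point or a joint stands for the part that bears it (a point fixed in the world has none). Each returns a list of dicts, best first, with "confidence" (0 to 1); they miss things now and then, are a little off and sometimes report something else, mostly with a low value. They report only what shows in the picture. A call takes as long as a camera call.
- search_frame(query, camera): "centre" ([column, row] in pixels, amid what is visible of it).
- mark_of(query, camera): "centre" ([column, row] in pixels: a listed point, or the origin of a listed thing).
The state is a dict: "clock": time; "joints": joint angles; "qd": joint speeds; "tau": joint torques, N m; "tool_pos": TCP position; "ee_rot": TCP orientation; "contact_force": force on the tool from outside, world axes, zero at the start; "torque": the same for the moment, N m; "opening": opening from 0.0 (shut) to 1.0 (fully open); "gripper_force": force on a finger pad.
Only numpy, scipy, OpenCV 4.12 (cv2) and the standard library are available. Lean on these libraries where they do the work, as an engineer would, in place of code of your own. Each camera call takes 0.05 s, during which the arm holds its last target. There are 200 camera calls.

## Working session

There is one attempt and no reset: what is moved stays moved. The work goes in short steps, Python scripts to look and compute and a tool call to move; the robot and the scene stay as the last step left them, time stands still between calls to the robot, and variables do not carry over. Pictures are saved under pics/ and viewed, at most 10 in all, crops included, and the job is handed in when it is done.

Besides the shell and the picture viewer there is one more tool, called after "Request:" by a JSON object that holds its "name" and its "arguments", one argument or row to a line. arm_command: Moves the arm, as the interface text tells. Its arguments: {"type":"object","properties":{"commands":{"type":"array"},"force":{"type":"number"}},"required":["commands"]}

```bash
mkdir -p pics
cat > h.py <<'E'
import numpy as np, cv2
from scipy.spatial.transform import Rotation as R
from bench import *
def rot(q): return R.from_quat([q[1],q[2],q[3],q[0]]).as_matrix()
def cam(s):
    f=s["frame"].shape[0]/2/np.tan(np.radians(s["vfov"])/2)
    if "xyz" in s: return f,np.array(s["xyz"]),rot(s["orientation"])
    st=s["st"]; T=np.array(s["tool_from_camera"]); Rt=rot(st["ee_rot"])
    return f,np.array(st["tool_pos"])+Rt@T[:3,3],Rt@T[:3,:3]
def shot(n):
    st=state(); s=snapshot(n); s["st"]=st; return s
def at_z(s,px,z):
    f,p,M=cam(s); d=M@np.array([(px[0]-s["cx"])/f,(px[1]-s["cy"])/f,1]); return p+d*(z-p[2])/d[2]
def save(s,n): cv2.imwrite(f"pics/{n}.png",s["frame"][:,:,::-1])
E
python3 - <<'E'
from h import *
st=state(); print(st, tcp_to_tips if not callable(tcp_to_tips) else tcp_to_tips())
Z=dict(cap1_top=.1135,cap8_top=.1135,rack=0,medium_big=0,medium_small=0,dish_stack=0,beaker=0,marker=0,spare_cap=0,dish_pair=0)
for n in("top","scene"):
    s=shot(n); save(s,n+"0"); print(n,s["xyz"],s["vfov"])
    for q,z in Z.items():
        for m in mark_of(q,n)[:2]: print(q,np.round(m["centre"],1),round(m["confidence"],2),np.round(at_z(s,m["centre"],z),4))
E
```

```text
{'clock': 0.0, 'joints': array([ 1.09929983e+00,  9.18235354e-02,  1.23187948e+00,  5.54346856e-06,
        1.81978756e+00, -5.67308968e-02]), 'qd': array([-7.80795418e-05,  1.41336531e-03, -1.72538909e-03, -1.15555748e-03,
        2.05125682e-03,  9.29255609e-04]), 'tau': array([-1.04462797e-03, -4.46423614e+01, -4.06464708e+01,  6.96851523e-02,
        2.89668550e-02, -1.40483344e-04]), 'tool_pos': array([0.24167979, 0.54887894, 0.23553162]), 'ee_rot': array([-2.50323444e-04,  2.05898730e-01,  9.78572845e-01, -9.15353017e-04]), 'contact_force': array([0.17539913, 1.15527366, 0.55703089]), 'torque': array([0.00232601, 0.04047327, 0.03333091]), 'gripper_force': 0.0, 'opening': 1.0003265948646967} 0.014
top [0.36839788 0.00980261 1.18912842] 56.638629249460976
cap1_top [237.  226.8] 0.51 [0.524  0.1188 0.1135]
cap8_top [255.  176.6] 0.5 [0.6682 0.0689 0.1135]
rack [253.3 210.9] 0.97 [0.5898 0.0802 0.    ]
medium_big [148.3 205.3] 0.78 [0.6102 0.407  0.    ]
medium_big [244.5 184.4] 0.66 [0.6748 0.1081 0.    ]
medium_small [140.4 254.4] 0.61 [0.458  0.4234 0.    ]
dish_stack [417.8 254
[... 284 characters left out ...]
071  0.    ]
dish_pair [242.8 181.9] 0.75 [0.6829 0.1135 0.    ]
scene [0.91308347 0.71652417 0.66840164] 53.90069461309102
cap1_top [314.1 239.9] 0.41 [0.5195 0.1278 0.1135]
cap8_top [240.2 242. ] 0.48 [0.6674 0.0687 0.1135]
rack [273.8 269.7] 0.86 [0.5839 0.066  0.    ]
medium_big [348.4 404.9] 0.87 [0.6148 0.4222 0.    ]
medium_big [249.6 169.4] 0.72 [ 0.4439 -0.4102  0.    ]
medium_small [423.3 375.3] 0.91 [0.4583 0.4333 0.    ]
dish_stack [247.8 171.3] 0.64 [ 0.4544 -0.4006  0.    ]
beaker [193.3 180.5] 0.74 [ 0.6363 -0.4145  0.    ]
marker [347.5 405. ] 0.51 [0.6163 0.4217 0.    ]
spare_cap [246.2 298.6] 0.58 [0.6787 0.124  0.    ]
dish_pair [274.7 244.4] 0.63 [ 0.5406 -0.0184  0.    ]
```

Run:
```python
import cv2
a=cv2.imread("pics/top0.png")[150:270,190:340]; a=cv2.resize(a,None,fx=5,fy=5,interpolation=3)
cv2.imwrite("pics/topc.png",a)
```

```text
(no output)
```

View pics/topc.png

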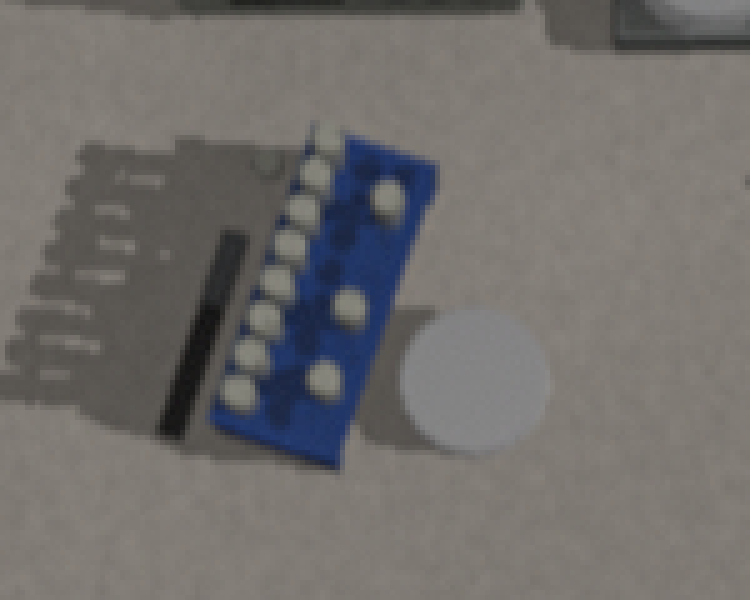

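View pics/scene0.png

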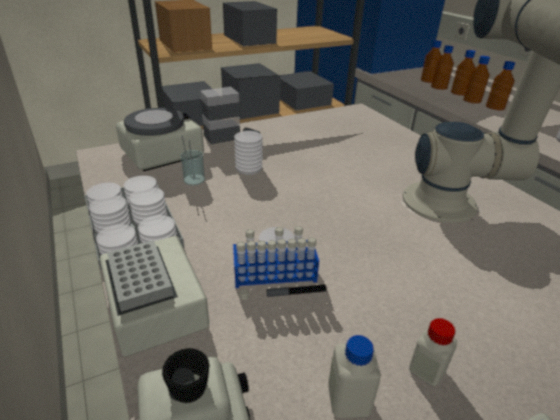

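The crop shows the full row on the left, from cap 1 at the bottom (crop 238,390) to cap 8 at the top (crop 328,138). The vents' spacing of 44 then 66 mm confirms that cap 1 is the near end. The marker is to the left, the dish pair to the right and nothing tall stands near. The scene view agrees. Next I work out the move to a look pose.

```bash
cat >> h.py <<'E'
def move(target,ang=None):
    "shift (mm) along tool axes, turn about tool z (deg) to set tool x at world angle ang"
    st=state(); M=rot(st["ee_rot"]); d=M.T@(np.array(target)-st["tool_pos"])*1000
    a=np.degrees(np.arctan2(M[1,0],M[0,0])); print("pos",np.round(st["tool_pos"],4),"ang",round(a,2),"tilt",np.round(M[:,2],4),"F",np.round(st["contact_force"],1),"open",round(st["opening"],2),"t",st["clock"])
    print("shift",np.round(d,1), "turn z", None if ang is None else round(a-ang,2))
E
python3 - <<'E'
from h import *
s=snapshot("wrist"); print(np.round(s["tool_from_camera"],3),s["vfov"])
move([.575,.1,.26],161)
E
```

```text
[[-0.001 -0.954 -0.301  0.082]
 [ 1.    -0.001 -0.001 -0.   ]
 [ 0.001 -0.301  0.954 -0.148]
 [ 0.     0.     0.     1.   ]] 60.15400639175929
pos [0.2418 0.5491 0.2366] ang 156.24 tilt [ 0. -0. -1.] F [ 0.1 -0.4  0.3] open 1.0 t 1.15
shift [-485.9 -276.8  -23.4] turn z -4.76
```

Request:
{"name": "arm_command", "arguments": {
  "commands": [
    [0, 0, 0, -50, -28, -20, 1],
    [0, 0, -4.8, -100, -57, -20, 1],
    [0, 0, -4.8, -150, -85, -20, 1],
    [0, 0, -4.8, -200, -114, -20, 1],
    [0, 0, -4.8, -250, -142, -20, 1]
  ],
  "force": 20
}}

```text
clock: 1.78
tool_pos: [0.4142, 0.3168, 0.2569]
ee_rot: [0.0, 0.165, 0.986, 0.0]
contact_force: [1.3, -0.4, 0.5]
opening: 0.467
gripper_force: 0.0
```

```bash
python3 -c "
from h import *
move([.575,.1,.26],161)"
```

```text
pos [0.4142 0.3168 0.2569] ang 161.04 tilt [ 6.e-04  4.e-04 -1.e+00] F [ 1.3 -0.4  0.5] open 0.47 t 1.775
shift [-222.5 -152.8   -3.1] turn z 0.04
```

Request:
{"name": "arm_command", "arguments": {
  "commands": [
    [0, 0, 0, -50, -34, 0, 1],
    [0, 0, 0, -100, -68, 0, 1],
    [0, 0, 0, -150, -102, 0, 1],
    [0, 0, 0, -200, -137, 0, 1],
    [0, 0, 0, -216, -149, 0, 1]
  ]
}}

```text
clock: 2.4
tool_pos: [0.5705, 0.1044, 0.2559]
ee_rot: [-0.0, 0.167, 0.986, -0.0]
contact_force: [-0.3, 0.3, 0.8]
opening: 0.005
gripper_force: 0.0
```

Request:
{"name": "arm_command", "arguments": {
  "commands": [
    [0, 0, 0, 0, 0, 0, 1],
    [0, 0, 0, 0, 0, 0, 1],
    [0, 0, 0, 0, 0, 0, 1]
  ]
}}

```text
clock: 2.78
tool_pos: [0.5686, 0.1089, 0.2571]
ee_rot: [0.0, 0.164, 0.987, 0.0]
contact_force: [1.0, 0.5, 0.2]
opening: 0.008
gripper_force: 0.0
```

Run:
```python
from h import *
s=shot("wrist"); save(s,"w1"); move([.575,.1,.26],161)
for q,z in dict(cap1_top=.1135,cap8_top=.1135,rack=0).items():
    for m in mark_of(q,"wrist")[:2]: print(q,np.round(m["centre"],1),round(m["confidence"],2),np.round(at_z(s,m["centre"],z),4))
```

```text
pos [0.5686 0.1087 0.2571] ang 161.16 tilt [ 6.e-04  3.e-04 -1.e+00] F [ 0.1 -0.5  0.3] open 0.01 t 2.825
shift [-8.8 -6.2 -2.9] turn z 0.16
cap1_top [280.4 144.6] 0.88 [0.5246 0.1197 0.1135]
rack [262.6 195.9] 0.68 [0.5868 0.075  0.    ]
```

View pics/w1.png

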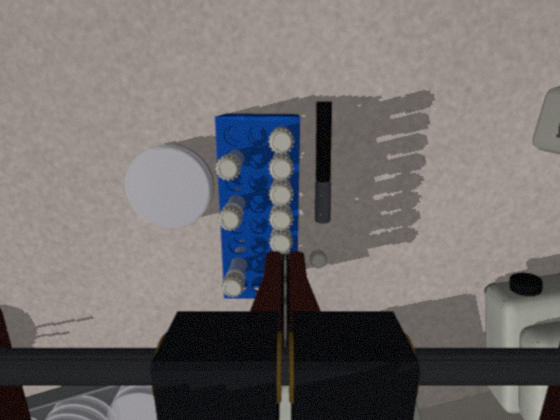

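The wrist view shows caps 1 to 5 at about (281,140), (280,168), (280,194), (280,218) and (280,243). The fingers hide caps 6 to 8. Next I fit the row line.

Run:
```python
from h import *
s=shot("wrist")
P=np.array([at_z(s,p,.1135)[:2] for p in [(281,140),(280,168),(280,194),(280,218),(280,243)]]); print(P.round(4))
c1=np.array([.5244,.1193]);
d=np.array([.668,.069])-c1; print(np.linalg.norm(d),np.degrees(np.arctan2(*d[::-1])))
d=P[4]-P[0];print(np.linalg.norm(d),np.degrees(np.arctan2(*d[::-1])))
g=cv2.resize(s["frame"][115:265,200:350,::-1],None,fx=4,fy=4,interpolation=2); cv2.imwrite("pics/w1c.png",g)
```

```text
[[0.5216 0.1206]
 [0.5426 0.1124]
 [0.5632 0.1053]
 [0.5831 0.0983]
 [0.6047 0.0908]]
0.1521546910219991 -19.304263092942566
0.08828808449159557 -19.695602037561613
```

View pics/w1c.png

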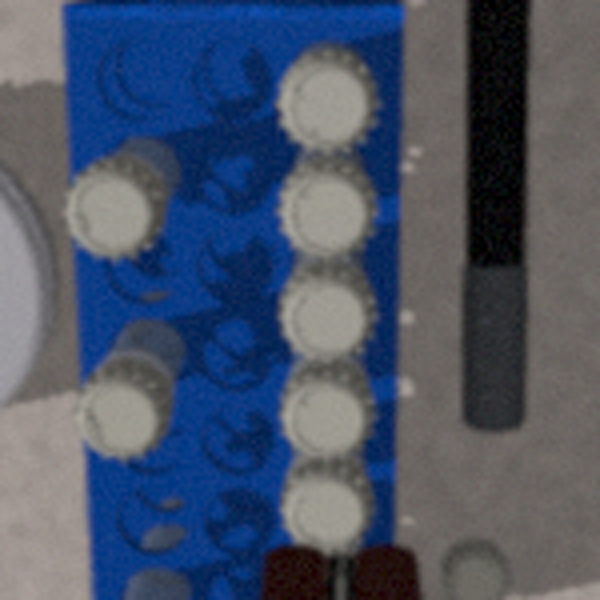

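Run:
```python
from h import *
s=shot("wrist")
P=np.array([at_z(s,p,.1135)[:2] for p in [(281.75,140.75),(281.25,168.25),(281.25,194.5),(280.75,219),(280.25,243)]])
k=np.arange(5); cx=np.polyfit(k,P[:,0],1); cy=np.polyfit(k,P[:,1],1); a=np.arctan2(cy[0],cx[0]); u=np.array([np.cos(a),np.sin(a)])
c1=P.mean(0)-44e-3*u; print(P.round(4),np.degrees(a),np.hypot(cx[0],cy[0]),c1,c1+.154*u)
move([*c1,.142],np.degrees(a)+180)
```

```text
[[0.5224 0.1208]
 [0.5432 0.1131]
 [0.564  0.1059]
 [0.5842 0.0985]
 [0.6048 0.0908]] -19.909536665145655 0.021896250870869792 [0.52235429 0.12080119] [0.66714994 0.06835864]
pos [0.5691 0.1077 0.2568] ang 161.07 tilt [ 2.e-04  0.e+00 -1.e+00] F [-0.2  0.4 -0.7] open 0.0 t 3.075
shift [ 48.4  -2.8 114.8] turn z 0.98
```

Request:
{"name": "arm_command", "arguments": {
  "commands": [
    [0, 0, 0.7, 20, -2, 20, 1],
    [0, 0, 0.7, 48, -2.5, 50, 1],
    [0, 0, 0.7, 48, -2.5, 85, 1],
    [0, 0, 0.7, 48, -2.5, 108, 1],
    [0, 0, 0.7, 48, -2.5, 108, 1]
  ]
}}

```text
clock: 3.7
tool_pos: [0.5218, 0.1204, 0.1465]
ee_rot: [-0.002, 0.171, 0.985, -0.001]
contact_force: [0.2, -0.1, -0.7]
opening: 0.007
gripper_force: 0.0
```

Run:
```python
from h import *
s=shot("wrist"); move([.5226,.1205,.1275],160.3); f,p,M=cam(s)
u=np.array([np.cos(np.radians(-19.7)),np.sin(np.radians(-19.7)),0]); T=np.array(state()["tool_pos"])
im=s["frame"][:,:,::-1].copy()
for k in range(4):
    X=M.T@(np.array([.5226,.1205,.1135])+.022*k*u-p); q=X[:2]/X[2]*f+[s["cx"],s["cy"]]; print(k,q.round(1)); cv2.circle(im,tuple(q.round().astype(int)),2,(0,0,255),1)
X=M.T@(T+[0,0,-.014]-p); q=X[:2]/X[2]*f+[s["cx"],s["cy"]]; print("tip",q.round(1))
cv2.imwrite("pics/w2.png",cv2.resize(im[130:330,180:380],None,fx=3,fy=3,interpolation=2))
s2=shot("scene"); cv2.imwrite("pics/s2.png",cv2.resize(s2["frame"][200:310,210:360,::-1],None,fx=5,fy=5,interpolation=2))
```

```text
pos [0.5227 0.1205 0.1484] ang 160.33 tilt [-1.3e-03 -2.0e-04 -1.0e+00] F [-0.1  0.5  0.2] open 0.01 t 3.75
shift [ 0.  -0.  20.9] turn z 0.03
0 [286.4 255.6]
1 [286.4 291.5]
2 [286.4 325.1]
3 [286.3 356.7]
tip [286.6 273.5]
```

View pics/w2.png

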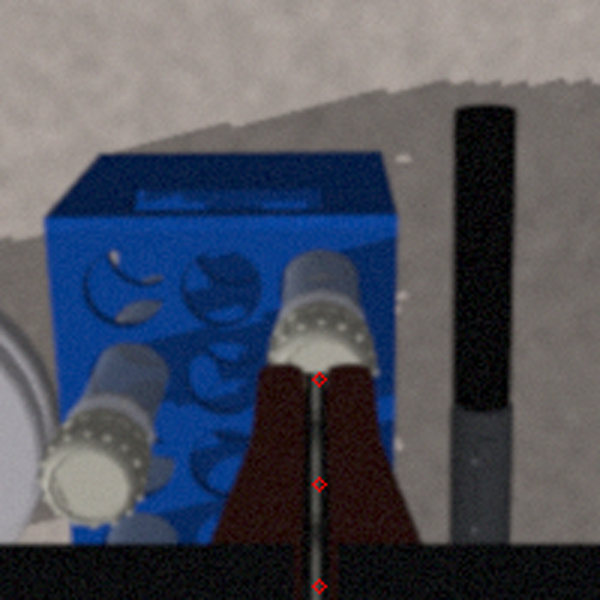

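View pics/s2.png

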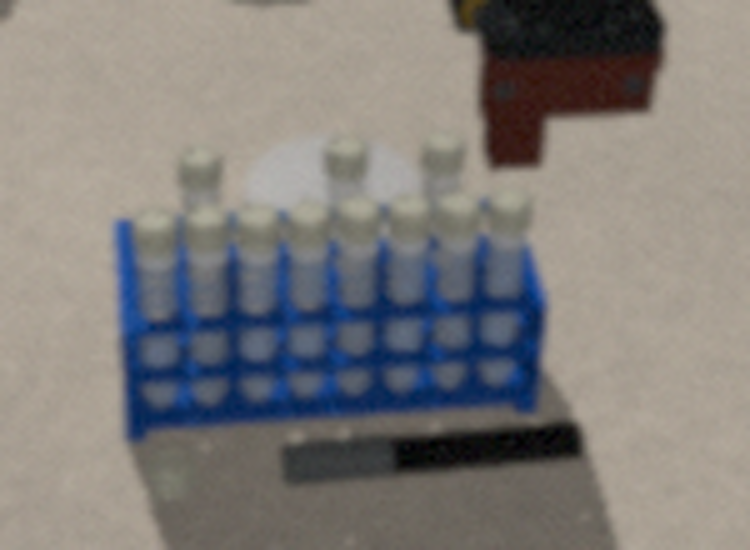

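The wrist view shows the fingertip (crop x 317) laterally over cap 1 (crop x 322). The scene view shows it (crop x 515) over cap 1 (508), about 2 mm to the outer side, which suits me. I press in fine steps and watch the force.

Request:
{"name": "arm_command", "arguments": {
  "commands": [
    [0, 0, 0, 0, 0, 16, 1],
    [0, 0, 0, 0, 0, 20, 1],
    [0, 0, 0, 0, 0, 22, 1],
    [0, 0, 0, 0, 0, 24, 1],
    [0, 0, 0, 0, 0, 24, 1]
  ]
}}

```text
clock: 4.42
tool_pos: [0.523, 0.1205, 0.1249]
ee_rot: [0.0, 0.171, 0.985, 0.0]
contact_force: [-1.9, 0.5, 2.2]
opening: 0.006
gripper_force: 1.4
```

Request:
{"name": "arm_command", "arguments": {
  "commands": [
    [0, 0, 0, 0, 0, 1, 1],
    [0, 0, 0, 0, 0, 2, 1],
    [0, 0, 0, 0, 0, 2, 1]
  ]
}}

```text
clock: 4.8
tool_pos: [0.523, 0.1206, 0.1227]
ee_rot: [0.0, 0.171, 0.985, 0.0]
contact_force: [-3.2, -0.5, 3.9]
opening: 0.008
gripper_force: 2.4
```

Request:
{"name": "arm_command", "arguments": {
  "commands": [
    [0, 0, 0, 0, 0, 1, 1],
    [0, 0, 0, 0, 0, 1, 1]
  ]
}}

```text
clock: 5.05
tool_pos: [0.523, 0.1206, 0.1223]
ee_rot: [0.0, 0.171, 0.985, 0.0]
contact_force: [-5.0, -0.5, 6.4]
opening: 0.005
gripper_force: 4.5
```

Request:
{"name": "arm_command", "arguments": {
  "commands": [
    [0, 0, 0, 0, 0, 1, 1],
    [0, 0, 0, 0, 0, 1, 1]
  ]
}}

```text
clock: 5.3
tool_pos: [0.5231, 0.1207, 0.1223]
ee_rot: [0.001, 0.171, 0.985, 0.0]
contact_force: [-5.1, -0.3, 10.3]
opening: 0.004
gripper_force: 6.4
```

Cap 1 stalled at tip height 108 mm with 10 N, so it is home. I rise and go over cap 2, then check the fit and that the rack has not moved.

Request:
{"name": "arm_command", "arguments": {
  "commands": [
    [0, 0, 0, 0, 0, -6, 1],
    [0, 0, 0, 0, 0, -13, 1],
    [0, 0, 0, -12, 0, -13, 1],
    [0, 0, 0, -22, 0, -13, 1],
    [0, 0, 0, -22, 0, -13, 1]
  ]
}}

```text
clock: 5.92
tool_pos: [0.5444, 0.1127, 0.1329]
ee_rot: [-0.0, 0.171, 0.985, -0.0]
contact_force: [-0.3, -0.2, -0.6]
opening: 0.006
gripper_force: 0.0
```

Run:
```python
from h import *
move([.5226,.1205,.1275],160.3)
s2=shot("scene"); cv2.imwrite("pics/s3.png",cv2.resize(s2["frame"][200:310,210:360,::-1],None,fx=5,fy=5,interpolation=2))
```

```text
pos [0.5444 0.1127 0.1329] ang 160.28 tilt [-9.e-04 -2.e-04 -1.e+00] F [-0.3 -0.2 -0.6] open 0.01 t 5.925
shift [23.1  0.   5.5] turn z -0.02
```

View pics/s3.png

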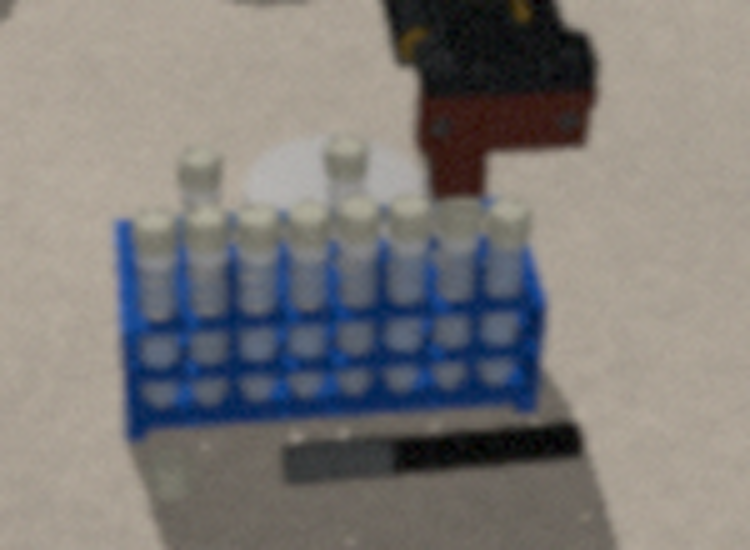

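The scene view shows cap 1 lowered (crop 508,202, was 192), the rack unmoved, and the finger centred over cap 2 (458 against 457).

Request:
{"name": "arm_command", "arguments": {
  "commands": [
    [0, 0, 0, 0, 0, 5, 1],
    [0, 0, 0, 0, 0, 8, 1],
    [0, 0, 0, 0, 0, 11, 1],
    [0, 0, 0, 0, 0, 13, 1],
    [0, 0, 0, 0, 0, 13, 1]
  ]
}}

```text
clock: 6.6
tool_pos: [0.5437, 0.1132, 0.1223]
ee_rot: [0.001, 0.171, 0.985, 0.0]
contact_force: [-3.8, -0.8, 9.0]
opening: 0.007
gripper_force: 5.8
```

Request:
{"name": "arm_command", "arguments": {
  "commands": [
    [0, 0, 0, 0, 0, -6, 1],
    [0, 0, 0, 0, 0, -13, 1],
    [0, 0, 0, -12, 0, -13, 1],
    [0, 0, 0, -22, 0, -13, 1],
    [0, 0, 0, -22, 0, -13, 1]
  ]
}}

```text
clock: 7.22
tool_pos: [0.565, 0.1052, 0.1329]
ee_rot: [-0.001, 0.171, 0.985, -0.0]
contact_force: [-0.8, -0.1, 0.1]
opening: 0.01
gripper_force: 0.0
```

Request:
{"name": "arm_command", "arguments": {
  "commands": [
    [0, 0, 0, 0, 0, 5, 1],
    [0, 0, 0, 0, 0, 8, 1],
    [0, 0, 0, 0, 0, 11, 1],
    [0, 0, 0, 0, 0, 13, 1],
    [0, 0, 0, 0, 0, 13, 1]
  ]
}}

```text
clock: 7.85
tool_pos: [0.5645, 0.1059, 0.1223]
ee_rot: [0.001, 0.171, 0.985, 0.0]
contact_force: [-2.4, 0.5, 9.1]
opening: 0.004
gripper_force: 6.1
```

Request:
{"name": "arm_command", "arguments": {
  "commands": [
    [0, 0, 0, 0, 0, -6, 1],
    [0, 0, 0, 0, 0, -13, 1],
    [0, 0, 0, -12, 0, -13, 1],
    [0, 0, 0, -22, 0, -13, 1],
    [0, 0, 0, -22, 0, -13, 1]
  ]
}}

```text
clock: 8.48
tool_pos: [0.5858, 0.0978, 0.1328]
ee_rot: [-0.0, 0.171, 0.985, -0.0]
contact_force: [-0.9, 0.2, 0.2]
opening: 0.008
gripper_force: 0.0
```

Request:
{"name": "arm_command", "arguments": {
  "commands": [
    [0, 0, 0, 0, 0, 5, 1],
    [0, 0, 0, 0, 0, 8, 1],
    [0, 0, 0, 0, 0, 11, 1],
    [0, 0, 0, 0, 0, 13, 1],
    [0, 0, 0, 0, 0, 13, 1]
  ]
}}

```text
clock: 9.1
tool_pos: [0.5852, 0.0985, 0.1222]
ee_rot: [0.001, 0.171, 0.985, 0.0]
contact_force: [-2.8, 0.3, 8.2]
opening: 0.005
gripper_force: 6.0
```

Request:
{"name": "arm_command", "arguments": {
  "commands": [
    [0, 0, 0, 0, 0, -6, 1],
    [0, 0, 0, 0, 0, -13, 1],
    [0, 0, 0, -12, 0, -13, 1],
    [0, 0, 0, -22, 0, -13, 1],
    [0, 0, 0, -22, 0, -13, 1]
  ]
}}

```text
clock: 9.72
tool_pos: [0.6065, 0.0904, 0.1328]
ee_rot: [-0.001, 0.171, 0.985, -0.0]
contact_force: [-0.5, -0.5, -0.2]
opening: 0.007
gripper_force: 0.0
```

Run:
```python
from h import *
move([.5226,.1205,.1275],160.3)
s2=shot("scene"); cv2.imwrite("pics/s4.png",cv2.resize(s2["frame"][200:310,210:360,::-1],None,fx=5,fy=5,interpolation=2))
```

```text
pos [0.6065 0.0904 0.1328] ang 160.29 tilt [-1.1e-03 -2.0e-04 -1.0e+00] F [-0.5 -0.5 -0.2] open 0.01 t 9.725
shift [89.1  0.   5.4] turn z -0.01
```

View pics/s4.png

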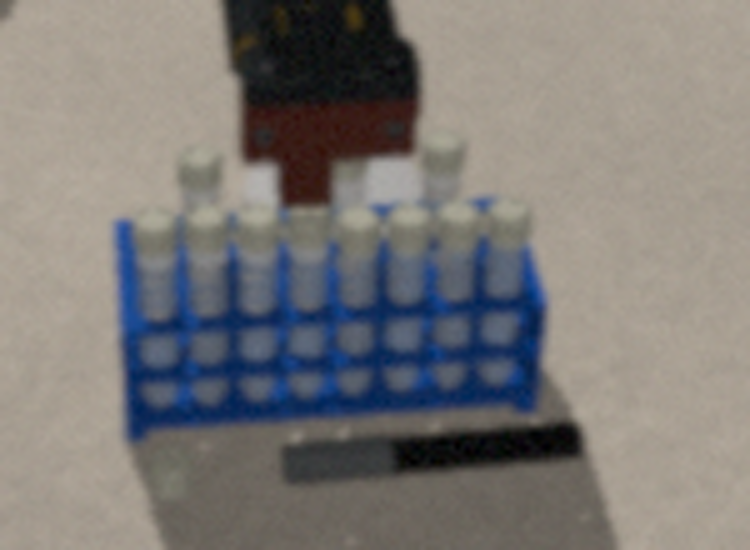

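Caps 1 to 4 now sit lower and the rack is unmoved. The finger (306) is over cap 5 (309), about 1 mm ahead, so I trim 1 mm back and go on.

Request:
{"name": "arm_command", "arguments": {
  "commands": [
    [0, 0, 0, 1.5, 0, 4, 1],
    [0, 0, 0, 1.5, 0, 8, 1],
    [0, 0, 0, 1.5, 0, 11, 1],
    [0, 0, 0, 1.5, 0, 13, 1],
    [0, 0, 0, 1.5, 0, 13, 1]
  ]
}}

```text
clock: 10.4
tool_pos: [0.6043, 0.0916, 0.1223]
ee_rot: [0.0, 0.171, 0.985, 0.0]
contact_force: [-3.8, -0.4, 6.5]
opening: 0.006
gripper_force: 4.0
```

Request:
{"name": "arm_command", "arguments": {
  "commands": [
    [0, 0, 0, 0, 0, -6, 1],
    [0, 0, 0, 0, 0, -13, 1],
    [0, 0, 0, -12, 0, -13, 1],
    [0, 0, 0, -22, 0, -13, 1],
    [0, 0, 0, -22, 0, -13, 1]
  ]
}}

```text
clock: 11.02
tool_pos: [0.6258, 0.0835, 0.1328]
ee_rot: [-0.0, 0.171, 0.985, -0.0]
contact_force: [0.1, -0.4, 0.1]
opening: 0.004
gripper_force: 0.0
```

Request:
{"name": "arm_command", "arguments": {
  "commands": [
    [0, 0, 0, 0, 0, 5, 1],
    [0, 0, 0, 0, 0, 8, 1],
    [0, 0, 0, 0, 0, 11, 1],
    [0, 0, 0, 0, 0, 13, 1],
    [0, 0, 0, 0, 0, 13, 1]
  ]
}}

```text
clock: 11.65
tool_pos: [0.6252, 0.0841, 0.1223]
ee_rot: [0.001, 0.171, 0.985, 0.0]
contact_force: [-2.4, -0.8, 6.7]
opening: 0.009
gripper_force: 3.7
```

Request:
{"name": "arm_command", "arguments": {
  "commands": [
    [0, 0, 0, 0, 0, -6, 1],
    [0, 0, 0, 0, 0, -13, 1],
    [0, 0, 0, -12, 0, -13, 1],
    [0, 0, 0, -22, 0, -13, 1],
    [0, 0, 0, -22, 0, -13, 1]
  ]
}}

```text
clock: 12.28
tool_pos: [0.6465, 0.0761, 0.1327]
ee_rot: [-0.001, 0.171, 0.985, -0.0]
contact_force: [-0.2, -0.1, 0.8]
opening: 0.006
gripper_force: 0.0
```

Request:
{"name": "arm_command", "arguments": {
  "commands": [
    [0, 0, 0, 0, 0, 5, 1],
    [0, 0, 0, 0, 0, 8, 1],
    [0, 0, 0, 0, 0, 11, 1],
    [0, 0, 0, 0, 0, 13, 1],
    [0, 0, 0, 0, 0, 13, 1]
  ]
}}

```text
clock: 12.9
tool_pos: [0.6461, 0.0766, 0.1223]
ee_rot: [0.001, 0.171, 0.985, 0.0]
contact_force: [-1.1, -1.2, 7.3]
opening: 0.004
gripper_force: 3.6
```

Request:
{"name": "arm_command", "arguments": {
  "commands": [
    [0, 0, 0, 0, 0, -6, 1],
    [0, 0, 0, 0, 0, -13, 1],
    [0, 0, 0, -12, 0, -13, 1],
    [0, 0, 0, -22, 0, -13, 1],
    [0, 0, 0, -22, 0, -13, 1]
  ]
}}

```text
clock: 13.52
tool_pos: [0.6672, 0.0687, 0.1327]
ee_rot: [-0.001, 0.171, 0.985, -0.0]
contact_force: [0.6, -0.8, 1.0]
opening: 0.01
gripper_force: 0.0
```

Request:
{"name": "arm_command", "arguments": {
  "commands": [
    [0, 0, 0, 0, 0, 5, 1],
    [0, 0, 0, 0, 0, 8, 1],
    [0, 0, 0, 0, 0, 11, 1],
    [0, 0, 0, 0, 0, 13, 1],
    [0, 0, 0, 0, 0, 13, 1]
  ]
}}

```text
clock: 14.15
tool_pos: [0.6668, 0.0692, 0.1223]
ee_rot: [0.001, 0.171, 0.985, 0.0]
contact_force: [-2.5, -0.3, 7.4]
opening: 0.004
gripper_force: 3.5
```

Request:
{"name": "arm_command", "arguments": {
  "commands": [
    [0, 0, 0, 0, 0, -10, 1],
    [0, 0, 0, 0, 0, -50, 1],
    [0, 0, 0, 0, 0, -100, 1],
    [0, 0, 0, 60, 0, -130, 1],
    [0, 0, 0, 110, 0, -150, 1]
  ]
}}

```text
clock: 14.78
tool_pos: [0.5621, 0.1067, 0.2715]
ee_rot: [-0.0, 0.171, 0.985, 0.0]
contact_force: [-0.8, 0.3, 0.2]
opening: 0.008
gripper_force: 0.0
```

Request:
{"name": "arm_command", "arguments": {
  "commands": [
    [0, 0, 0, 50, 0, 0, 1],
    [0, 0, 0, 50, 0, 0, 1],
    [0, 0, 0, 50, 0, 0, 1]
  ]
}}

```text
clock: 15.15
tool_pos: [0.5162, 0.123, 0.2706]
ee_rot: [0.0, 0.171, 0.985, -0.0]
contact_force: [1.0, 0.1, -0.1]
opening: 0.006
gripper_force: 0.0
```

Run:
```python
from h import *
s=shot("scene"); a=cv2.resize(s["frame"][225:290,245:325,::-1][:, :],None,fx=5,fy=5,interpolation=2)
b=cv2.resize(cv2.imread("pics/scene0.png")[225:290,225:325],None,fx=6,fy=4.5,interpolation=2)
a=cv2.resize(s["frame"][225:290,225:325,::-1],None,fx=6,fy=4.5,interpolation=2)
cv2.imwrite("pics/cmp.png",np.vstack([b,a])); move([.5,.1,.3])
```

```text
pos [0.5166 0.1228 0.2703] ang 160.32 tilt [-4.e-04 -2.e-04 -1.e+00] F [ 0.4 -0.3 -0. ] open 0.0 t 15.2
shift [  7.9 -27.1 -29.7] turn z None
```

View pics/cmp.png

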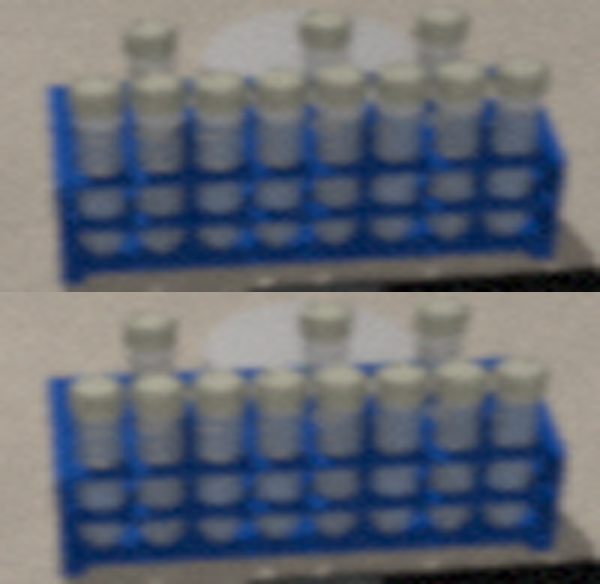

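Before (above) and after (below): all eight front caps are lower by the same amount, the three vented caps are unchanged, and the rack has not moved.

```bash
python3 -c "
from bench import *
print(job_done())"
```

```text
the job is handed in; nothing more can be done
None
```

All eight caps in the full row were pressed in order, 1 to 8, each to the hard stop at 6–10 N; the after picture shows the three vented caps still loose and the rack unmoved, and I handed the job in at about 15 s.

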